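# Change over the dust filter: push-release the cartridge and stand it in the blow-off stand

### The arm

A 7-joint arm with a two-finger parallel gripper is mounted at the origin on the work surface. World frame = base frame: x ahead of the robot, y to its left, z up, the work surface at z = 0. Lengths are in m, angles in rad, forces in N, time in s.
With the tool pointing down it reaches from about 0.4 to 0.85 m from the base axis. Payload 4.5 kg.
Tool frame: the origin (TCP) lies at the very end of the fingers, on their centre line; the grasp point (between the pads) lies 19 mm behind it; z points along the fingers, y is the direction in which the jaws open and shut (so a half turn about z gives the same grasp; the last joint's range is limited). The gripper opens to 88 mm and grips with 3 to 60 N. Pads are 18 mm wide; open, the fingers measure 123 mm over their backs; the gripper's body (75 mm by 187 mm) begins 45 mm behind the grasp point.
Start: joints at [1.363, 0.689, -0.195, 1.565, 0.157, 0.902, -0.215], TCP at [0.15, -0.607, 0.239] pointing down, gripper open.
Joint ranges: [-3.01, 3.01], [-0.46, 2.08], [-1.47, 1.51], [0.13, 2.56], [-1, 4.14], [0.04, 2.09], [-2.66, 2.66]. Speed limits (rad/s): [2.57, 2.57, 3.14, 3.14, 3.14, 3.14, 3.14].

### API

Orientations are given as a unit quaternion [w, x, y, z].
In Python, from plant import * gives the robot as it stands. The module is installed in compiled form; this text tells all that it offers.
- The arm moves only by the shell command python3 -m pendant 'ROWS' [OPENING]. ROWS is text: rows parted by semicolons, each of 6 numbers parted by spaces: the shift along the tool's x, y, z in mm, then the turn, a rotation vector about the tool's x, y, z in rad. A call has 1 to 20 rows; each row shifts and turns the pose as measured when the row begins, along the tool's axes as they then stand; what a row does not reach is not made up. A row lasts 1/12 s, in which the tool goes at most 41.7 mm and 7.16 degrees, less where a joint would pass 70% of its speed; a pose out of reach is approached as far as the arm can. A call is refused whole if a number of a shift passes 41.7 or a number of a turn 0.125, either way. A call with a gripper value outside its range is refused whole. OPENING is the gripper's target within -1 to 1 (shut at 1, half-way at 0, fully open at -1), set as the call begins (- or left out, the last holds). The fingers move at their own pace and stop on an object; the grip force is fixed at half the most. Time passes only in rows, so rows that do not move let the fingers close. It gives the time, the measured TCP pose, the force and the opening at its end, in the units of the state.
- state(): the state, without advancing time (a new reading comes with each control period).
- get_image(name): name is "scene" or "top" or "wrist"; returns a dict with "color" (420x560x3 uint8, red, green, blue), "mtx" (3x3 intrinsics, pixels), "eye" and "rotation" of the camera in the world. Camera axes: x right, y down, z forward; pixel columns grow to the right and rows downward; lengths in m; the calibration is good to about 2 mm. A picture is of the moment at which its call begins. There is no depth.
- job_done(): hands the job in, once; it reports no verdict.
The state is a dict: "time": time; "q": joint angles; "qvel": joint speeds; "joint_torque": joint torques, N m; "eef_pos": TCP position; "tcp_rot": TCP orientation; "force": force on the tool from outside, world axes, zero at the start; "wrist_torque": the same for the moment, N m; "gripper_width": finger opening in m.
Only numpy, scipy, OpenCV 4.12 (cv2) and the standard library are available. Lean on these libraries where they do the work, as an engineer would, in place of code of your own. Each camera call takes 0.05 s, during which the arm holds its last target.

### The job

Push the filter cartridge gently down until its catch lets go and it springs up, then pull it out of the dust-filter unit and stand it upright on the rubber mat. Let go there, take it again by its narrow ends, and lower it (do not drop it) into the blow-off stand so that it stands upright on the stand's floor, centred between the jet plates with its pleated faces towards them. Leave the other things on the bench where they are.

Things in the scene. Friction and masses are not known exactly. Their poses are not given: they have to be found in the camera images.
- extractor: Bench dust-filter unit, fixed: a grey box 110 mm (its x) by 150 mm (its y), flat top 90 mm above the bench, with an upright rectangular well in the middle that holds the filter cartridge. A round hose port sticks out 30 mm on its +x side. Origin: centre of the underside, on the bench, straight under the well; z up.
- well_rim (a point): Centre of the well's mouth, level with the unit's flat top; well 37 x 57 mm (x, y). Two black upright cheeks, 62 mm long in x, stand at y = 33 to 43 mm either side and rise 30 mm above this point: no room there for fingers at the cartridge's narrow ends. Its broad faces (towards +x, -x) are free. Axes as the unit's.
- cartridge_center (a point): Centre, half-way up, of the filter cartridge: a loose white block 34 mm thick (its x), 54 wide (its y), 78 high (its z, up), pleated paper on the two broad faces (+x, -x). The narrow ends (+y, -y) are notched 7 mm deep from 40 to 54 mm above the foot; the top 24 mm is plain: hold it there. About 0.15 kg. The same after half a turn.
- cartridge: The same cartridge, centre of its foot. Starts latched in the well, axes as the unit's, top 6 mm above the rim: it cannot be pulled. Pushed down at mid-top it yields against a spring (8 to 14 N), unlatches after about 5 mm, hard stop at 6.5 mm. When let up it rises to 22 mm above its latched height and stays there, loose; drawn up 60 mm more it is clear.
- mat_center (a point): Centre of the top of a fixed square black rubber mat on the bench, 120 x 120 mm, its top 4 mm above the bench. z up.
- stand_floor (a point): Blow-off stand, fixed: middle of its floor, 8 mm above the bench; floor plate 110 (x) x 90 mm (y). Two upright aluminium jet plates 42 mm apart (inner faces x = -21, +21 mm), 8 mm thick, y = -25 to +25 mm, rise 86 mm above this floor, 8 mm more than the cartridge. The slot is open at the top and both y ends: in it the cartridge can be held only by its narrow ends.
- bowl: Bystander, loose: a turned wooden bowl, 90 mm across, 50 mm high; origin at the centre of its underside.
- glue: Bystander, loose: a white glue bottle, 54 mm across, 140 mm high; origin at the centre of its underside.
- billet: Bystander, loose: a square wooden turning blank, 150 x 32 x 32 mm; origin at the centre of its underside.
- brush: Bystander, loose: a bench brush lying on the table, 200 mm long; origin at the centre of its underside.
- wax: Bystander, loose: an amber jar, 68 mm across, 60 mm high; origin at the centre of its underside.
- chuck: Bystander, loose: a bare steel lathe chuck, 90 mm across, 50 mm high; origin at the centre of its underside.
- spanner: Bystander, loose: a steel spanner lying flat, 180 mm long; origin at the centre of its underside.
Not all that is in view belongs to the job. There is more than one size of the part that bears mat_center; the job needs the middle-sized.

How it is judged:
On the way, in this order (a step that is already met when the one before it is completed fails the run):
1. the cartridge has sprung up in the well (z of cartridge_center in the frame of extractor between 0.072 and 0.085 m and horizontal distance between cartridge_center and extractor below 0.006 m), for 0.2 s.
2. the cartridge is out of the filter unit ((z of cartridge_center in the frame of extractor above 0.132 m or horizontal distance between cartridge_center and extractor above 0.12 m)), for 0.05 s.
3. the cartridge stands upright on the mat, let go (horizontal distance between cartridge_center and mat_center below 0.06 m and height (world z) of cartridge_center between 0.037 and 0.048 m and angle between cartridge_center's own z axis and vertical below 0.08 rad and contact force between cartridge and the fingers below 0.1 N and linear speed of cartridge below 0.02 m/s), for 0.2 s.
4. the cartridge is lifted off the mat (height (world z) of cartridge_center above 0.09 m), for 0.05 s.
At the end, for the whole second after the job is handed in: The cartridge stands upright (within 0.08 rad) and at rest on the floor of the blow-off stand (centre 33 to 44 mm above it), its centre within 12 mm of the middle between the jet plates, its pleated faces towards the plates (within 0.25 rad), and is let go (horizontal distance between cartridge_center and stand_floor below 0.012 m and z of cartridge_center in the frame of stand_floor between 0.033 and 0.044 m and angle between cartridge_center's own z axis and vertical below 0.08 rad and angle between the x axis of cartridge_center and the x axis of stand_floor, either way round below 0.25 rad and linear speed of cartridge below 0.02 m/s and contact force between cartridge and the fingers below 0.1 N); the robot touches nothing.
It fails at once if the cartridge is rammed into the unit with more than 60 N (contact force between cartridge and extractor above 60 N).
It fails at once if the cartridge is dropped into the stand (faster than 0.4 m/s between the plates) (horizontal distance between cartridge_center and stand_floor below 0.03 m and z of cartridge_center in the frame of stand_floor below 0.075 m and linear speed of cartridge above 0.4 m/s).
It fails at once if a bystander is moved more than 40 mm (distance of any of bowl, glue, billet, brush, wax, chuck, spanner from where it was at the start of the episode above 0.04 m).
It also fails if it takes over 66 s, if anything falls off the work surface, if the arm or the gripper's body presses on something with over 40 N, if the wrist force passes 120 N, or if a joint passes its speed limit or range.

## Working session

There is one attempt and no reset: what is moved stays moved. The work goes in short steps, Python scripts to look and compute and a shell command to move; the robot and the scene stay as the last step left them, time stands still between calls to the robot, and variables do not carry over. Pictures are saved under pics/ and viewed, and the job is handed in when it is done.

```bash
mkdir -p pics; cat > h.py <<'E'
from plant import *
import numpy as np, cv2
def snap(n,f):
    d=get_image(n); cv2.imwrite('pics/'+f+'.png',d['color'][:,:,::-1]); np.savez('pics/'+f+'.npz',mtx=d['mtx'],eye=d['eye'],rotation=d['rotation']); return d
def ray(f,u,v,z):
    d=np.load('pics/'+f+'.npz'); r=d['rotation']@np.linalg.inv(d['mtx'])@np.array([u,v,1.]); e=d['eye']
    return e+r*(z-e[2])/r[2]
def proj(f,p):
    d=np.load('pics/'+f+'.npz'); c=d['mtx']@(d['rotation'].T@(np.array(p)-d['eye'])); return c[:2]/c[2]
E
python3 - <<'E'
from h import *
for n in ['scene','top','wrist']:
    d=snap(n,n+'0'); print(n,d['eye'],d['rotation'].round(3).tolist(),d['mtx'].tolist())
print(state())
E
```

```text
scene [0.87026877 0.66882859 1.01031475] [-0.084, 0.228, 0.922, -0.301] [[470.3289123684505, 0.0, 281.7576100771773], [0.0, 470.3289123684505, 208.02177897340042], [0.0, 0.0, 1.0]]
top [0.34849129 0.06645383 0.9984558 ] [-0.051, 0.704, -0.704, 0.079] [[427.680446842047, 0.0, 276.0633235992982], [0.0, 427.680446842047, 213.13315938101022], [0.0, 0.0, 1.0]]
wrist [ 0.23022545 -0.58592126  0.38355091] [0.128, 0.777, -0.608, -0.101] [[358.4802302341317, 0.0, 274.3526180683355], [0.0, 358.4802302341317, 210.89046823775215], [0.0, 0.0, 1.0]]
{'time': 0.15, 'q': array([ 1.36280853,  0.68978418, -0.19454304,  1.56604533,  0.15735401,
        0.90253683, -0.21510847]), 'qvel': array([ 0.00099377, -0.0019021 , -0.00053838, -0.00248572,  0.0016108 ,
       -0.00152608, -0.00029107]), 'joint_torque': array([-6.39648024e-04, -5.27860057e+01, -1.26831293e+00, -1.53586847e+01,
       -5.25727740e-02,  3.90267654e-03,  1.05770471e-04]), 'eef_pos': array([ 0.14949814, -0.60638178,  0.23811509]), 'tcp_rot': array([-6.72182270e-04,  9.92695257e-01,  1.20646810e-01, -1.50742840e-04]), 'force': array([-0.15321445, -0.33472775,  0.01179665]), 'wrist_torque': array([-0.00971024, -0.04149179,  0.00115904]), 'gripper_width': 0.08833833064450544}
```

```bash
cat > h.py <<'E'
from plant import *
import numpy as np, cv2
from scipy.spatial.transform import Rotation as R
def qm(q): q=np.asarray(q); return R.from_quat(q[[1,2,3,0]]).as_matrix()
def snap(n,f):
    d=get_image(n); cv2.imwrite('pics/'+f+'.png',d['color'][:,:,::-1]); np.savez('pics/'+f+'.npz',mtx=d['mtx'],eye=d['eye'],rotation=qm(d['rotation'])); return d
def ray(f,u,v,z):
    d=np.load('pics/'+f+'.npz'); r=d['rotation']@np.linalg.inv(d['mtx'])@np.array([u,v,1.]); e=d['eye']
    return e+r*(z-e[2])/r[2]
def proj(f,p):
    d=np.load('pics/'+f+'.npz'); c=d['mtx']@(d['rotation'].T@(np.array(p)-d['eye'])); return c[:2]/c[2]
E
python3 - <<'E'
from h import *
for n in ['scene','top','wrist']: snap(n,n+'0')
E
```

```text
(no output)
```

View pics/scene0.png

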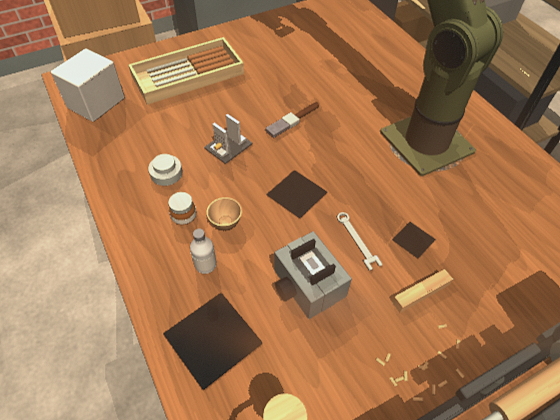

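View pics/top0.png

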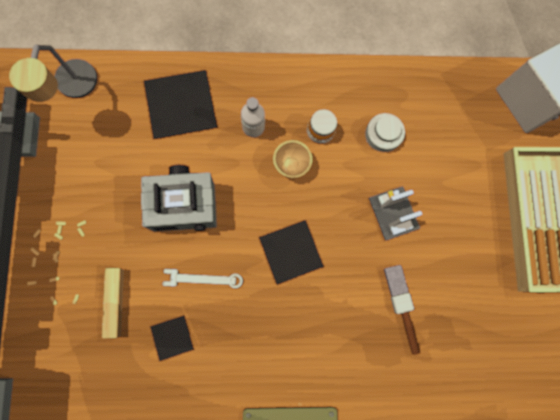

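View pics/wrist0.png

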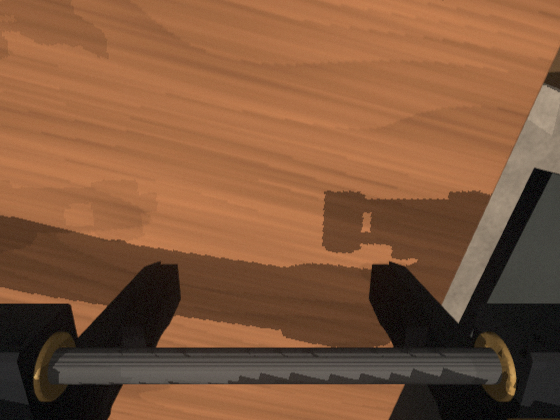

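```bash
python3 - <<'E'
from h import *
im=cv2.imread('pics/top0.png')
a=cv2.resize(im[155:245,125:245],None,fx=6,fy=6,interpolation=cv2.INTER_CUBIC)
cv2.imwrite('pics/c1.png',a)
b=cv2.resize(im[175:285,350:450],None,fx=5,fy=5,interpolation=cv2.INTER_CUBIC)
cv2.imwrite('pics/c2.png',b)
s=cv2.imread('pics/scene0.png')
cv2.imwrite('pics/c3.png',cv2.resize(s[220:325,255:365],None,fx=5,fy=5,interpolation=cv2.INTER_CUBIC))
cv2.imwrite('pics/c4.png',cv2.resize(s[105:170,190:265],None,fx=8,fy=8,interpolation=cv2.INTER_CUBIC))
m=(im.max(2)<45).astype(np.uint8)
m=cv2.morphologyEx(m,cv2.MORPH_OPEN,np.ones((5,5)))
cs,_=cv2.findContours(m,0,2)
for c in cs:
    if cv2.contourArea(c)>700:
        box=cv2.boxPoints(cv2.minAreaRect(c)); P=np.array([ray('top0',u,v,.004)[:2] for u,v in box])
        d=P[1]-P[0]; e=P[2]-P[1]
        print(cv2.minAreaRect(c)[0],P.mean(0).round(4),np.linalg.norm(d).round(3),np.linalg.norm(e).round(3),np.degrees(np.arctan2(d[1],d[0])).round(1))
E
```

```text
(9.387818336486816, 203.37527465820312) [0.5661 0.6463] 0.519 0.025 0.2
```

View pics/c1.png

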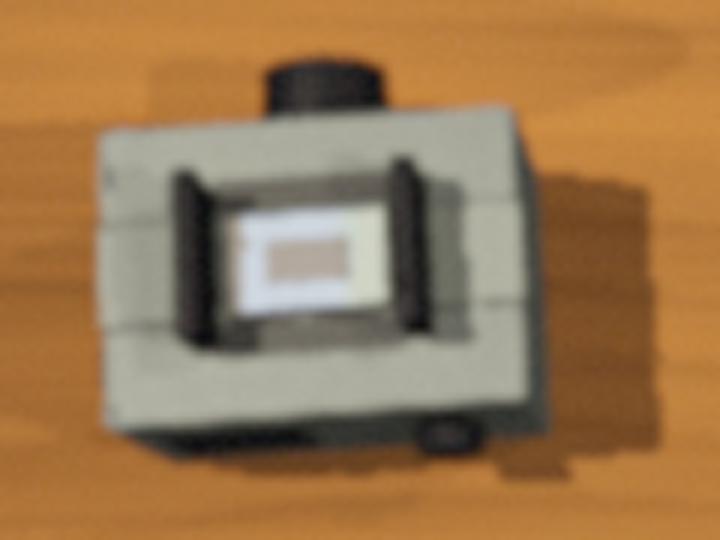

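View pics/c2.png

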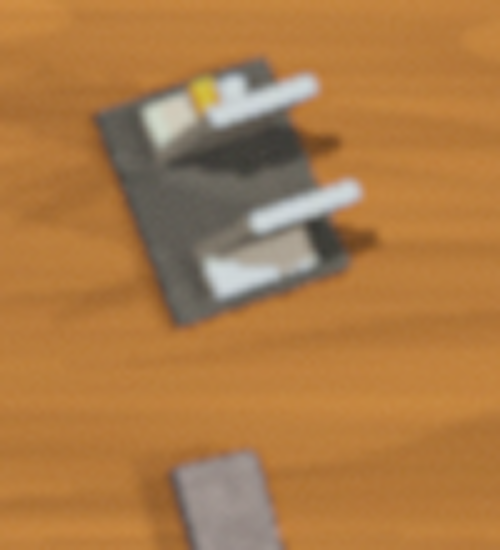

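View pics/c3.png

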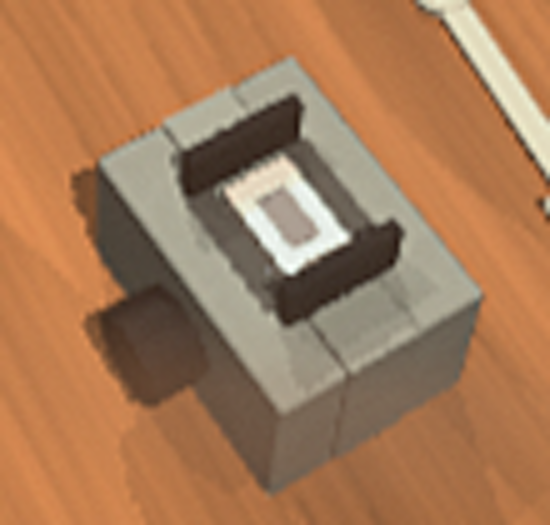

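View pics/c4.png

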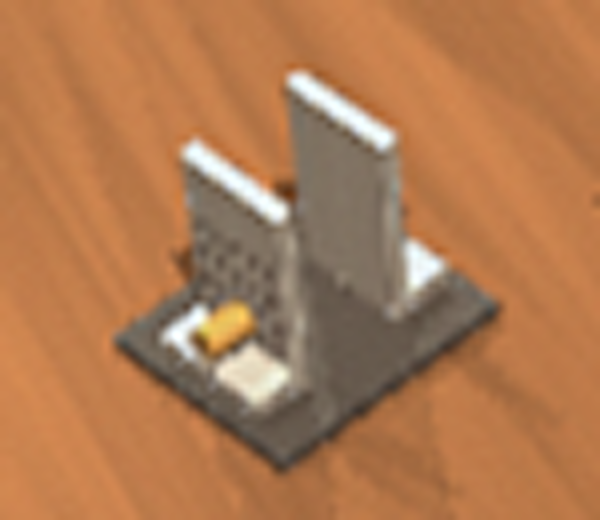

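```bash
python3 - <<'E'
from h import *
im=cv2.imread('pics/top0.png')
def quad(pts,z,f='top0'):
    P=np.array([ray(f,u,v,z)[:2] for u,v in pts]); 
    e=[P[(i+1)%4]-P[i] for i in range(4)]
    print(P.mean(0).round(4),[np.linalg.norm(x).round(4) for x in e],[np.degrees(np.arctan2(x[1],x[0])).round(1) for x in e])
g=lambda L,s,o:[(u/s+o[0],v/s+o[1]) for u,v in L]
print('unit');quad(g([(100,130),(512,106),(530,398),(106,428)],6,(125,155)),.09)
print('cart');quad(g([(225,215),(385,203),(390,302),(236,320)],6,(125,155)),.096)
print('unit scene');quad(g([(98,158),(293,57),(482,296),(284,413)],5,(255,220)),.09,'scene0')
print('cart scene');quad(g([(222,186),(285,153),(352,240),(290,276)],5,(255,220)),.096,'scene0')
print('floor');quad(g([(95,115),(268,60),(350,265),(178,325)],5,(350,175)),.008)
print('floor scene');quad(g([(115,342),(285,468),(500,305),(330,190)],8,(190,105)),.008,'scene0')
print('plates');quad(g([(207,115),(318,80),(360,187),(250,222)],5,(350,175)),.094)
print('plates scene');quad(g([(185,150),(285,217),(395,140),(293,78)],8,(190,105)),.094,'scene0')
m=(im.max(2)<75).astype(np.uint8); m=cv2.morphologyEx(m,cv2.MORPH_OPEN,np.ones((5,5)))
cs,_=cv2.findContours(m,0,2)
for c in cs:
    if cv2.contourArea(c)>700:
        r=cv2.minAreaRect(c); print(np.round(r[0]),np.round(r[1])); quad(cv2.boxPoints(r),.004)
E
```

```text
unit
[0.5474 0.244 ] [np.float64(0.1483), np.float64(0.1082), np.float64(0.1495), np.float64(0.1092)] [np.float64(-86.1), np.float64(-175.2), np.float64(94.3), np.float64(4.2)]
cart
[0.5476 0.2442] [np.float64(0.0569), np.float64(0.0364), np.float64(0.0545), np.float64(0.0387)] [np.float64(-85.2), np.float64(-175.3), np.float64(97.2), np.float64(8.3)]
unit scene
[0.5489 0.249 ] [np.float64(0.1071), np.float64(0.1472), np.float64(0.1054), np.float64(0.1484)] [np.float64(-176.5), np.float64(93.8), np.float64(4.1), np.float64(-85.5)]
cart scene
[0.548 0.246] [np.float64(0.0339), np.float64(0.0526), np.float64(0.0335), np.float64(0.0536)] [np.float64(-176.9), np.float64(94.0), np.float64(4.7), np.float64(-85.7)]
floor
[ 0.5339 -0.2552] [np.float64(0.0898), np.float64(0.1054), np.float64(0.0888), np.float64(0.1069)] [np.float64(-72.1), np.float64(-161.4), np.float64(108.9), np.float64(19.2)]
floor scene
[ 0.5361 -0.2479] [np.float64(0.0895), np.float64(0.1095), np.float64(0.0887), np.float64(0.1084)] [np.float64(109.5), np.float64(-160.2), np.float64(-69.8), np.float64(19.4)]
plates
[ 0.5
[... 441 characters left out ...]
loat64(0.0754), np.float64(0.0759)] [np.float64(-74.5), np.float64(-161.9), np.float64(105.1), np.float64(18.8)]
[291. 252.] [49. 49.]
[ 0.4428 -0.0068] [np.float64(0.1152), np.float64(0.1148), np.float64(0.1132), np.float64(0.1135)] [np.float64(-68.9), np.float64(-160.1), np.float64(110.5), np.float64(20.9)]
[  3. 205.] [ 24. 228.]
[0.5637 0.6593] [np.float64(0.5363), np.float64(0.058), np.float64(0.5362), np.float64(0.0526)] [np.float64(0.1), np.float64(-96.4), np.float64(179.5), np.float64(83.0)]
[180. 104.] [58. 64.]
[0.8067 0.2634] [np.float64(0.1569), np.float64(0.1538), np.float64(0.1531), np.float64(0.1521)] [np.float64(-77.8), np.float64(-169.1), np.float64(101.5), np.float64(12.3)]
```

```bash
cat >> h.py <<'E'
def go(x,y,z,yaw,n=None,verb=1):
    """remaining shift in present tool axes (mm) and turn (rotvec tool)"""
    s=state(); M=qm(s['tcp_rot']); c,sn=np.cos(np.radians(yaw)),np.sin(np.radians(yaw))
    T=np.array([[c,sn,0],[sn,-c,0],[0,0,-1.]])
    d=M.T@(np.array([x,y,z])-s['eef_pos'])*1000; w=R.from_matrix(M.T@T).as_rotvec()
    print('t',s['time'],'pos',s['eef_pos'].round(4),'yaw',np.degrees(np.arctan2(M[1,0],M[0,0])).round(2),'F',s['force'].round(1),'w',round(s['gripper_width'],4))
    print('shift',d.round(1),'turn',w.round(4), 'q',s['q'].round(2))
    d2=T.T@(np.array([x,y,z])-s['eef_pos'])*1000; print('shift after turn',d2.round(1))
E
python3 - <<'E'
from h import *
go(.47,-.25,.24,13.9); go(.548,.246,.24,94.3)
for n,u,v in [('glue',253,130),('bowl',293,160)]: print(n,ray('top0',u,v,.03))
E
```

```text
t 0.3 pos [ 0.1496 -0.6067  0.2385] yaw 13.86 F [-1.4 -0.1 -0.1] w 0.088
shift [ 396.5 -269.5   -1.4] turn [-0.0005  0.     -0.0007] q [ 1.36  0.69 -0.19  1.57  0.16  0.9  -0.22]
shift after turn [ 396.7 -269.2   -1.5]
t 0.3 pos [ 0.1496 -0.6067  0.2385] yaw 13.86 F [-1.4 -0.1 -0.1] w 0.088
shift [ 591.  -732.4   -1.2] turn [-5.000e-04 -3.000e-04 -1.404e+00] q [ 1.36  0.69 -0.19  1.57  0.16  0.9  -0.22]
shift after turn [820.4 461.2  -1.5]
glue [0.72998419 0.08279161 0.03      ]
bowl [ 0.65634083 -0.01211173  0.03      ]
```

```bash
python3 -m pendant '25 -17 0 0 0 0;25 -17 0 0 0 0;25 -17 0 0 0 0;25 -17 0 0 0 0;25 -17 0 0 0 0;25 -17 0 0 0 0;25 -17 0 0 0 0;25 -17 0 0 0 0;25 -17 0 0 0 0;25 -17 0 0 0 0;25 -17 0 0 0 0;25 -17 0 0 0 0;25 -17 0 0 0 0;25 -17 0 0 0 0;25 -17 0 0 0 0;25 -17 0 0 0 0' 1; python3 - <<'E'
from h import *
go(.548,.246,.24,94.3)
E
```

```text
time: 1.63
eef_pos: [0.4821, -0.241, 0.2356]
tcp_rot: [0.003, 0.994, 0.111, -0.002]
force: [0.1, 0.9, 0.5]
gripper_width: 0.0004
t 1.6333 pos [ 0.4821 -0.241   0.2356] yaw 12.78 F [0.1 0.9 0.5] w 0.0004
shift [ 171.9 -460.4   -7.7] turn [ 0.0015  0.0075 -1.4229] q [ 0.46  0.58 -0.13  1.83  0.12  0.74 -1.09]
shift after turn [480.7 102.2  -4.4]
```

```bash
python3 -m pendant '0 0 0 0 0 -0.12;0 0 0 0 0 -0.12;0 0 0 0 0 -0.12;0 0 0 0 0 -0.12;0 0 0 0 0 -0.12;0 0 0 0 0 -0.12;0 0 0 0 0 -0.12;0 0 0 0 0 -0.12;0 0 0 0 0 -0.12;0 0 0 0 0 -0.12;0 0 0 0 0 -0.12;0 0 0 0 0 -0.12'; python3 - <<'E'
from h import *
go(.548,.246,.24,94.3)
E
```

```text
time: 2.63
eef_pos: [0.4914, -0.2291, 0.2364]
tcp_rot: [0.003, 0.651, 0.759, -0.0]
force: [0.5, 0.4, 0.1]
gripper_width: 0.0002
t 2.6333 pos [ 0.4914 -0.2291  0.2364] yaw 98.77 F [0.5 0.4 0.1] w 0.0002
shift [460.9 128.4  -5. ] turn [0.0036 0.004  0.0779] q [ 0.7   0.63 -0.58  1.81  0.45  0.83  0.05]
shift after turn [469.5  92.1  -3.6]
```

```bash
python3 -m pendant '36 10 0 0.0003 0.0004 0.01;36 10 0 0 0 0.01;36 10 0 0 0 0.01;36 10 0 0 0 0.01;36 10 0 0 0 0.01;36 10 0 0 0 0.01;36 8 0 0 0 0.01;36 8 0 0 0 0.01;36 8 0 0 0 0;20 5 0 0 0 0;0 0 0 0 0 0;0 0 0 0 0 0'; python3 - <<'E'
from h import *
go(.548,.246,.24,94.3); snap('wrist','w1')
E
```

```text
time: 3.63
eef_pos: [0.546, 0.1325, 0.2328]
tcp_rot: [0.003, 0.685, 0.728, 0.001]
force: [-0.4, -0.6, -0.1]
gripper_width: 0.0005
t 3.6333 pos [0.546  0.1325 0.2328] yaw 93.48 F [-0.4 -0.6 -0.1] w 0.0005
shift [113.1   8.9  -7.5] turn [ 0.0046  0.0033 -0.0144] q [-0.02  0.65 -0.5   1.76  0.41  0.84 -0.66]
shift after turn [113.   10.5  -7.2]
```

View pics/w1.png

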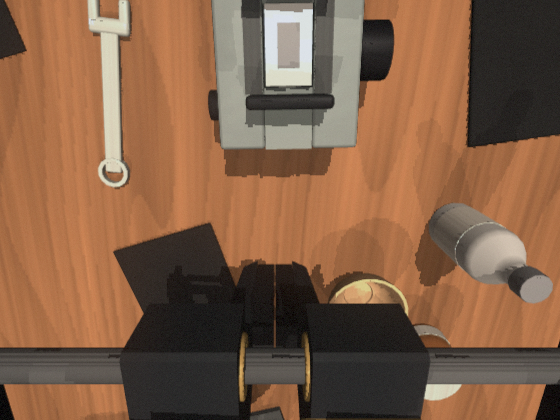

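```bash
python3 - <<'E'
from h import *
im=cv2.imread('pics/w1.png'); cv2.imwrite('pics/c5.png',cv2.resize(im[0:160,200:400],None,fx=4,fy=4,interpolation=cv2.INTER_CUBIC))
E
```

```text
(no output)
```

View pics/c5.png

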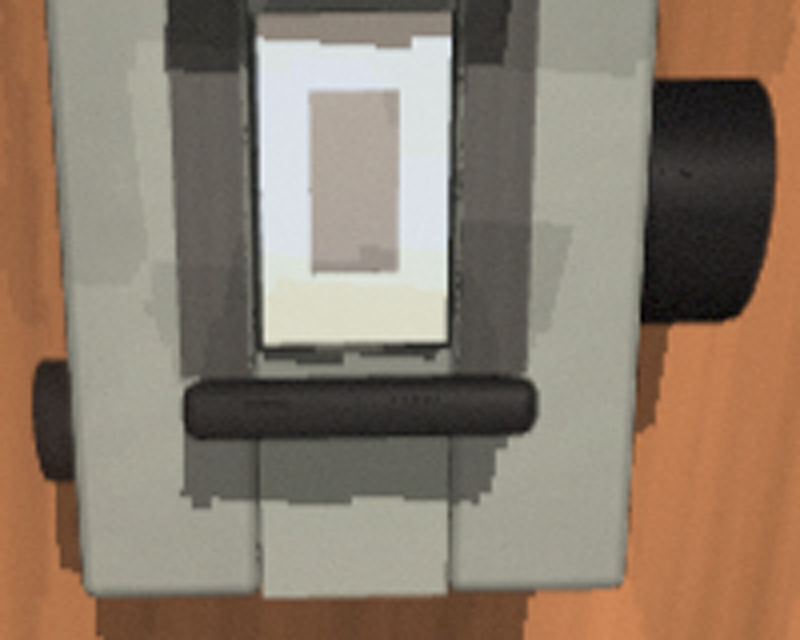

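```bash
cat >> h.py <<'E'
def quad(pts,z,f,s=1,o=(0,0)):
    P=np.array([ray(f,u/s+o[0],v/s+o[1],z)[:2] for u,v in pts])
    e=[P[(i+1)%4]-P[i] for i in range(4)]
    print(P.mean(0).round(4),[round(float(np.linalg.norm(x)),4) for x in e],[round(float(np.degrees(np.arctan2(x[1],x[0]))),1) for x in e])
E
python3 - <<'E'
from h import *
quad([(255,12),(453,10),(448,347),(262,350)],.096,'w1',4,(200,0))
go(.548,.246,.24,94.3)
E
```

```text
[0.5491 0.2462] [0.0344, 0.0553, 0.0346, 0.0554] [4.0, -85.5, -175.7, 94.2]
t 3.6833 pos [0.5459 0.1325 0.2329] yaw 93.45 F [-0.1  0.8 -0.3] w 0.0004
shift [113.2   8.9  -7.3] turn [ 0.0048  0.0027 -0.0148] q [-0.02  0.65 -0.5   1.76  0.41  0.84 -0.66]
shift after turn [113.1  10.6  -7.1]
```

```bash
python3 -m pendant '30 2.5 0 0.002 0.0015 -0.004;30 2.5 0 0.002 0.0015 -0.004;30 2.5 0 0 0 -0.004;20 2 0 0 0 0;0 0 0 0 0 0'; python3 - <<'E'
from h import *
go(.549,.246,.11,94.2)
E
```

```text
time: 4.1
eef_pos: [0.551, 0.2309, 0.231]
tcp_rot: [0.003, 0.688, 0.725, -0.004]
force: [-0.2, 0.7, 1.1]
gripper_width: 0.0007
t 4.1 pos [0.551  0.2309 0.231 ] yaw 93.0 F [-0.2  0.7  1.1] w 0.0007
shift [ 16.4  -0.9 120.8] turn [-0.0024  0.0105 -0.021 ] q [-0.2   0.69 -0.48  1.65  0.4   0.91 -0.79]
shift after turn [ 15.2  -0.9 121. ]
```

```bash
python3 -m pendant '6 0 20 0 0.004 -0.01;6 0 20 0 0.004 -0.01;3 0 20 0 0.003 -0.005;0 0 20 0 0 0;0 0 15 0 0 0;0 0 5 0 0 0;0 0 0 0 0 0'; python3 - <<'E'
from h import *
go(.549,.246,.11,94.2)
E
```

```text
time: 4.68
eef_pos: [0.5549, 0.2243, 0.1277]
tcp_rot: [0.004, 0.686, 0.727, -0.005]
force: [0.5, -0.1, 0.3]
gripper_width: 0.0005
t 4.6833 pos [0.5549 0.2243 0.1277] yaw 93.35 F [ 0.5 -0.1  0.3] w 0.0005
shift [22.3 -4.6 17.4] turn [-0.0005  0.0128 -0.0149] q [-0.24  0.83 -0.41  1.73  0.5   0.7  -0.86]
shift after turn [22.1 -4.3 17.7]
```

```bash
python3 -m pendant '12 -2 0 0 0.006 -0.01;12 -2 0 0 0.006 -0.01;0 0 0 0 0 0'; python3 - <<'E'
from h import *
go(.549,.246,.1,94.2)
E
```

```text
time: 4.93
eef_pos: [0.5508, 0.2457, 0.1291]
tcp_rot: [0.001, 0.68, 0.733, -0.0]
force: [0.2, 1.6, 0.4]
gripper_width: 0.0003
t 4.9333 pos [0.5508 0.2457 0.1291] yaw 94.24 F [0.2 1.6 0.4] w 0.0003
shift [ 0.4 -1.8 29.1] turn [0.0011 0.0012 0.0008] q [-0.26  0.83 -0.42  1.72  0.49  0.7  -0.87]
shift after turn [ 0.4 -1.8 29.1]
```

```bash
python3 -m pendant '2 -1 12 0 0 0;2 -1 12 0 0 0;0 0 5 0 0 0;0 0 0 0 0 0'; python3 - <<'E'
from h import *
go(.549,.246,.0905,94.2)
E
```

```text
time: 5.27
eef_pos: [0.5492, 0.2527, 0.0999]
tcp_rot: [0.001, 0.679, 0.734, 0.003]
force: [0.5, -0.3, -0.9]
gripper_width: 0.0004
t 5.2667 pos [0.5492 0.2527 0.0999] yaw 94.4 F [ 0.5 -0.3 -0.9] w 0.0004
shift [-6.7 -0.8  9.3] turn [ 0.0056 -0.0019  0.0035] q [-0.29  0.87 -0.39  1.74  0.52  0.63 -0.9 ]
shift after turn [-6.6 -0.7  9.4]
```

```bash
python3 -m pendant '-6 -0.5 0 0.005 -0.002 0.003;0 0 0 0 0 0;0 0 2 0 0 0;0 0 2 0 0 0'; python3 - <<'E'
from h import *
go(.549,.246,.0905,94.2)
E
```

```text
time: 5.6
eef_pos: [0.5492, 0.2458, 0.0954]
tcp_rot: [0.0, 0.681, 0.733, -0.0]
force: [-1.3, -0.1, 6.1]
gripper_width: 0.0006
t 5.6 pos [0.5492 0.2458 0.0954] yaw 94.2 F [-1.3 -0.1  6.1] w 0.0006
shift [ 0.2 -0.2  4.9] turn [-0.0001  0.001   0.    ] q [-0.28  0.88 -0.39  1.74  0.52  0.63 -0.9 ]
shift after turn [ 0.2 -0.2  4.9]
```

Contact at mid-top; press on gently.

```bash
python3 -m pendant '0 0 2 0 0 0;0 0 2 0 0 0'; python3 -m pendant '0 0 2 0 0 0';python3 -m pendant '0 0 1.5 0 0 0'; 
```

```text
time: 5.77
eef_pos: [0.5501, 0.2462, 0.0932]
tcp_rot: [0.001, 0.681, 0.732, 0.001]
force: [-1.8, -1.7, 11.0]
gripper_width: 0.0008
time: 5.85
eef_pos: [0.5504, 0.2464, 0.0924]
tcp_rot: [0.001, 0.681, 0.732, 0.001]
force: [-3.1, -1.5, 10.1]
gripper_width: 0.0005
time: 5.93
eef_pos: [0.5503, 0.2464, 0.0921]
tcp_rot: [0.001, 0.681, 0.732, 0.001]
force: [-3.2, -1.6, 9.5]
gripper_width: 0.0002
```

```bash
python3 -m pendant '0 0 2 0 0 0';python3 -m pendant '0 0 2.5 0 0 0';python3 -m pendant '0 0 2.5 0 0 0' 
```

```text
time: 6.02
eef_pos: [0.5503, 0.2465, 0.0914]
tcp_rot: [0.002, 0.681, 0.732, 0.002]
force: [-1.6, -1.8, 9.0]
gripper_width: 0.0008
time: 6.1
eef_pos: [0.5503, 0.2464, 0.0903]
tcp_rot: [0.002, 0.681, 0.732, 0.002]
force: [-4.0, -4.5, 22.4]
gripper_width: 0.0003
time: 6.18
eef_pos: [0.5503, 0.2461, 0.0902]
tcp_rot: [0.003, 0.682, 0.732, 0.002]
force: [-6.6, -4.2, 27.3]
gripper_width: 0.0004
```

```bash
python3 -m pendant '0 0 -3 0 0 0;0 0 -5 0 0 0;0 0 -7 0 0 0;0 0 -10 0 0 0;0 0 -10 0 0 0;0 0 -10 0 0 0;0 0 -10 0 0 0;0 0 0 0 0 0;0 0 0 0 0 0' -;  python3 - <<'E'
from h import *
go(.549,.246,.15,94.2);snap('top','t2');snap('scene','s2')
im=cv2.imread('pics/s2.png'); cv2.imwrite('pics/c6.png',cv2.resize(im[180:325,235:385],None,fx=4,fy=4,interpolation=cv2.INTER_CUBIC))
E
```

```text
time: 6.93
eef_pos: [0.5511, 0.2461, 0.1533]
tcp_rot: [0.003, 0.682, 0.731, 0.004]
force: [0.9, -0.7, -0.0]
gripper_width: 0.0002
t 6.9333 pos [0.5511 0.2461 0.1533] yaw 94.0 F [ 0.9 -0.7 -0. ] w 0.0002
shift [ 0.  -2.1  3.3] turn [ 0.0099  0.0003 -0.0034] q [-0.25  0.79 -0.44  1.71  0.47  0.73 -0.86]
shift after turn [ 0.  -2.1  3.3]
```

View pics/c6.png

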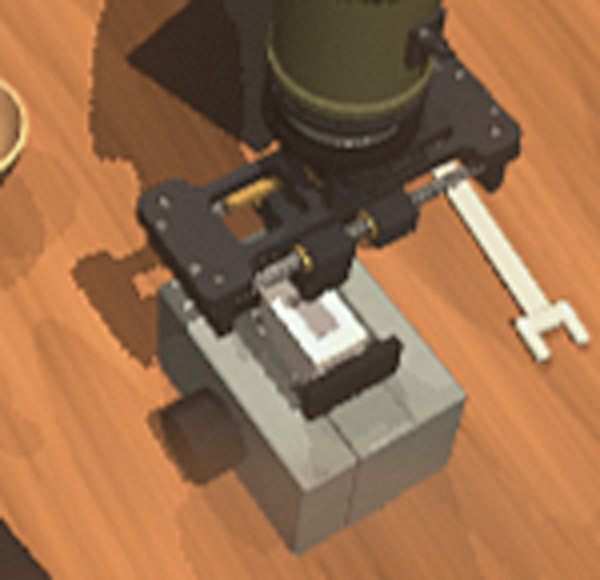

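The cartridge has sprung up: its top at crop (318,315) is now nearly level with the cheek tops. Next I open the gripper and go down over the broad faces.

```bash
python3 -m pendant '0 -2 0 0.008 0 -0.003;0 0 0 0 0 0;0 0 0 0 0 0;0 0 0 0 0 0' -1; python3 - <<'E'
from h import *
go(.549,.246,.095,94.2)
E
```

```text
time: 7.37
eef_pos: [0.5477, 0.2453, 0.1509]
tcp_rot: [-0.0, 0.681, 0.733, -0.002]
force: [0.5, 0.4, -0.8]
gripper_width: 0.025
t 7.3667 pos [0.5477 0.2453 0.1509] yaw 94.22 F [ 0.5  0.4 -0.8] w 0.025
shift [ 0.7  1.5 55.9] turn [-0.0027  0.0021  0.0003] q [-0.25  0.8  -0.44  1.71  0.47  0.74 -0.85]
shift after turn [ 0.6  1.3 55.9]
```

```bash
python3 -m pendant '0 0 0 0 0 0;0 0 0 0 0 0;0 0 0 0 0 0;0 0 0 0 0 0;0 0 0 0 0 0;0 0 0 0 0 0;0 0 0 0 0 0;0 0 0 0 0 0;0 0 0 0 0 0' -1; python3 -m pendant '0 1 10 -0.002 0.002 0;0 0 10 0 0 0;0 0 10 0 0 0'; python3 - <<'E'
from h import *
go(.549,.246,.095,94.2)
E
```

```text
time: 8.12
eef_pos: [0.5473, 0.2452, 0.1502]
tcp_rot: [-0.0, 0.68, 0.733, -0.002]
force: [0.5, 0.1, -0.5]
gripper_width: 0.0848
time: 8.37
eef_pos: [0.5498, 0.2461, 0.12]
tcp_rot: [0.0, 0.681, 0.733, 0.002]
force: [-0.6, 0.4, -0.8]
gripper_width: 0.0884
t 8.3667 pos [0.5498 0.2461 0.12  ] yaw 94.21 F [-0.6  0.4 -0.8] w 0.0884
shift [-0.1 -0.9 25. ] turn [ 0.0026 -0.0018  0.0002] q [-0.26  0.84 -0.41  1.73  0.5   0.67 -0.88]
shift after turn [-0.1 -0.8 25. ]
```

```bash
python3 -m pendant '0 -1 9 0.002 0 0;0 0 9 0 0 0;0 0 5 0 0 0;0 0 0 0 0 0'; python3 - <<'E'
from h import *
go(.549,.246,.095,94.2)
E
```

```text
time: 8.7
eef_pos: [0.5469, 0.2449, 0.0908]
tcp_rot: [-0.001, 0.68, 0.733, -0.002]
force: [-1.2, -1.0, 7.6]
gripper_width: 0.0882
t 8.7 pos [0.5469 0.2449 0.0908] yaw 94.24 F [-1.2 -1.   7.6] w 0.0882
shift [ 0.9  2.1 -4.3] turn [-0.0047  0.0009  0.0007] q [-0.28  0.88 -0.39  1.75  0.52  0.62 -0.9 ]
shift after turn [ 0.9  2.1 -4.2]
```

```bash
python3 -m pendant '1 2 -4 -0.004 0 0;0 0 0 0 0 0;0 0 0 0 0 0'; python3 - <<'E'
from h import *
go(.549,.246,.095,94.2)
E
```

```text
time: 8.95
eef_pos: [0.5487, 0.2463, 0.0942]
tcp_rot: [-0.0, 0.68, 0.733, -0.001]
force: [-0.6, 0.6, -0.3]
gripper_width: 0.0885
t 8.95 pos [0.5487 0.2463 0.0942] yaw 94.26 F [-0.6  0.6 -0.3] w 0.0885
shift [-0.3  0.2 -0.8] turn [-0.0014  0.0012  0.001 ] q [-0.28  0.88 -0.39  1.74  0.52  0.63 -0.9 ]
shift after turn [-0.3  0.2 -0.8]
```

```bash
python3 -m pendant '0 0 0 0 0 0;0 0 0 0 0 0;0 0 0 0 0 0;0 0 0 0 0 0;0 0 0 0 0 0;0 0 0 0 0 0;0 0 0 0 0 0;0 0 0 0 0 0;0 0 0 0 0 0;0 0 0 0 0 0;0 0 0 0 0 0;0 0 0 0 0 0' 1; python3 - <<'E'
from h import *
go(.549,.246,.095,94.2)
E
```

```text
time: 9.95
eef_pos: [0.5491, 0.2464, 0.0949]
tcp_rot: [0.0, 0.68, 0.733, -0.0]
force: [-0.6, 0.4, -0.1]
gripper_width: 0.0338
t 9.95 pos [0.5491 0.2464 0.0949] yaw 94.25 F [-0.6  0.4 -0.1] w 0.0338
shift [-0.4 -0.1 -0.1] turn [-0.0002  0.0006  0.0008] q [-0.28  0.88 -0.39  1.74  0.52  0.63 -0.9 ]
shift after turn [-0.4 -0.1 -0.1]
```

Gripped at 33.8 mm. Lifting straight up.

```bash
python3 -m pendant '0 0 -8 0 0 0;0 0 -12 0 0 0;0 0 -12 0 0 0;0 0 -12 0 0 0;0 0 -12 0 0 0'; python3 - <<'E'
from h import *
go(.549,.246,.21,94.2)
E
```

```text
time: 10.37
eef_pos: [0.548, 0.2452, 0.1534]
tcp_rot: [-0.0, 0.68, 0.733, -0.003]
force: [0.0, -0.3, -0.3]
gripper_width: 0.0337
t 10.3667 pos [0.548  0.2452 0.1534] yaw 94.26 F [ 0.  -0.3 -0.3] w 0.0337
shift [  0.5   0.8 -56.6] turn [-0.0043  0.003   0.001 ] q [-0.25  0.8  -0.44  1.71  0.47  0.75 -0.85]
shift after turn [  0.7   1.1 -56.6]
```

```bash
python3 -m pendant '0 1 -14 -0.003 0.002 0;0 0 -14 0 0 0;0 0 -14 0 0 0;0 0 -14 0 0 0;0 0 -14 0 0 0;0 0 0 0 0 0'; python3 - <<'E'
from h import *
go(.443,-.006,.2,90);snap('scene','s3')
im=cv2.imread('pics/s3.png'); cv2.imwrite('pics/c7.png',cv2.resize(im[140:325,215:385],None,fx=3,fy=3,interpolation=cv2.INTER_CUBIC))
E
```

```text
time: 10.87
eef_pos: [0.5485, 0.2464, 0.2371]
tcp_rot: [0.0, 0.68, 0.733, 0.003]
force: [0.5, -0.2, -0.3]
gripper_width: 0.0338
t 10.8667 pos [0.5485 0.2464 0.2371] yaw 94.31 F [ 0.5 -0.2 -0.3] w 0.0338
shift [-243.8 -124.3   35.9] turn [ 0.0043 -0.0029  0.0752] q [-0.22  0.69 -0.5   1.64  0.4   0.91 -0.79]
shift after turn [-252.4 -105.5   37.1]
```

View pics/c7.png

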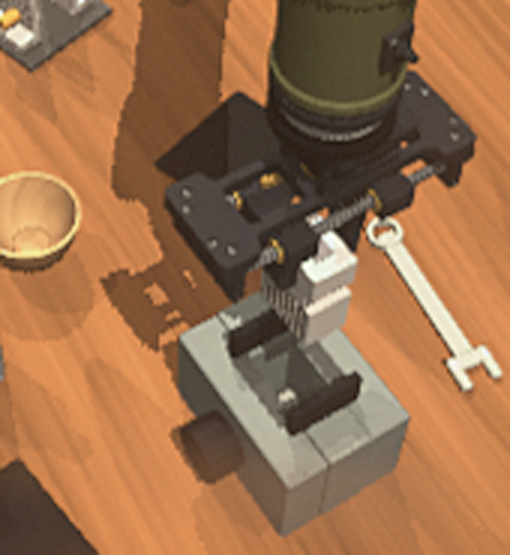

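```bash
python3 -m pendant '-24 -12 0 0.001 0 0.007;-24 -12 0 0.001 0 0.007;-24 -12 0 0.001 0 0.007;-24 -12 0 0.001 0 0.007;-24 -12 0 0 0 0.007;-24 -12 0 0 0 0.007;-24 -12 0 0 0 0.007;-24 -12 0 0 0 0.007;-24 -12 0 0 0 0.007;0 0 0 0 0 0;0 0 0 0 0 0'; python3 - <<'E'
from h import *
go(.45,-.006,.1,90)
E
```

```text
time: 11.83
eef_pos: [0.4375, 0.0155, 0.2306]
tcp_rot: [-0.006, 0.703, 0.711, -0.005]
force: [0.3, 0.5, -1.1]
gripper_width: 0.034
t 11.8333 pos [0.4375 0.0155 0.2306] yaw 90.7 F [ 0.3  0.5 -1.1] w 0.034
shift [-21.9  14.2 130.4] turn [-0.0151 -0.0018  0.0123] q [ 0.21  0.51 -0.52  2.09  0.4   0.66 -0.57]
shift after turn [-21.5  12.5 130.6]
```

```bash
python3 -m pendant '-11 7 20 -0.008 0 0.006;-11 6 20 -0.007 0 0.006;0 0 20 0 0 0;0 0 20 0 0 0;0 0 20 0 0 0;0 0 15 0 0 0;0 0 0 0 0 0'; python3 - <<'E'
from h import *
go(.45,-.006,.065,90)
E
```

```text
time: 12.42
eef_pos: [0.455, -0.0016, 0.1111]
tcp_rot: [0.0, 0.705, 0.709, 0.005]
force: [0.1, 0.8, -2.4]
gripper_width: 0.0339
t 12.4167 pos [ 0.455  -0.0016  0.1111] yaw 90.27 F [ 0.1  0.8 -2.4] w 0.0339
shift [-4.7 -5.3 46. ] turn [ 0.0068 -0.0061  0.0047] q [ 0.08  0.72 -0.28  2.18  0.63  0.31 -0.73]
shift after turn [-4.4 -5.  46.1]
```

```bash
python3 -m pendant '-2 5 8 0.004 -0.004 0.003;-2 5 8 0.003 -0.003 0.002;0 0 8 0 0 0;0 0 8 0 0 0;0 0 0 0 0 0'; python3 - <<'E'
from h import *
go(.465,-.006,.061,90)
E
```

```text
time: 12.83
eef_pos: [0.4692, -0.003, 0.0774]
tcp_rot: [0.001, 0.706, 0.708, 0.002]
force: [0.1, 0.0, -2.0]
gripper_width: 0.0337
t 12.8333 pos [ 0.4692 -0.003   0.0774] yaw 90.11 F [ 0.1  0.  -2. ] w 0.0337
shift [-3.  -4.2 16.4] turn [ 0.0035 -0.0009  0.002 ] q [ 0.04  0.8  -0.22  2.15  0.67  0.25 -0.76]
shift after turn [-3.  -4.2 16.4]
```

```bash
python3 -m pendant '0 -2 5 0.003 -0.001 0.002;0 0 4 0 0 0;0 0 3 0 0 0;0 0 0 0 0 0;0 0 0 0 0 0'; python3 - <<'E'
from h import *
go(.465,-.006,.059,90)
E
```

```text
time: 13.25
eef_pos: [0.467, -0.0031, 0.0647]
tcp_rot: [0.0, 0.707, 0.707, 0.0]
force: [-0.2, 0.1, -2.5]
gripper_width: 0.0338
t 13.25 pos [ 0.467  -0.0031  0.0647] yaw 89.98 F [-0.2  0.1 -2.5] w 0.0338
shift [-2.9 -2.   5.7] turn [ 0.0008  0.0004 -0.0004] q [ 0.02  0.82 -0.18  2.16  0.68  0.21 -0.78]
shift after turn [-2.9 -2.   5.7]
```

```bash
python3 -m pendant '0 0 2 0 0 0;0 0 2 0 0 0';  python3 -m pendant '0 0 2 0 0 0';python3 -m pendant '0 0 2 0 0 0';python3 -m pendant '0 0 0 0 0 0'
```

```text
time: 13.42
eef_pos: [0.4672, -0.0031, 0.061]
tcp_rot: [0.001, 0.707, 0.707, 0.001]
force: [0.6, 0.2, -0.8]
gripper_width: 0.0335
time: 13.5
eef_pos: [0.4674, -0.0031, 0.059]
tcp_rot: [0.001, 0.707, 0.707, 0.001]
force: [0.2, -0.4, -0.2]
gripper_width: 0.0339
time: 13.58
eef_pos: [0.468, -0.0032, 0.0584]
tcp_rot: [0.002, 0.707, 0.707, 0.001]
force: [-4.2, -0.3, 49.5]
gripper_width: 0.034
time: 13.67
eef_pos: [0.4683, -0.0031, 0.0591]
tcp_rot: [0.002, 0.707, 0.707, 0.002]
force: [-0.7, 0.5, -1.9]
gripper_width: 0.034
```

```bash
python3 -m pendant '0 0 0.4 -0.003 -0.001 0;0 0 0 0 0 0'; python3 -m pendant '0 0 0 0 0 0;0 0 0 0 0 0;0 0 0 0 0 0;0 0 0 0 0 0;0 0 0 0 0 0;0 0 0 0 0 0;0 0 0 0 0 0;0 0 0 0 0 0;0 0 0 0 0 0;0 0 0 0 0 0;0 0 0 0 0 0' -1; python3 - <<'E'
from h import *
go(.465,-.006,.059,90); snap('scene','s4'); snap('wrist','w4')
im=cv2.imread('pics/s4.png'); cv2.imwrite('pics/c8.png',cv2.resize(im[110:250,215:385],None,fx=4,fy=4,interpolation=cv2.INTER_CUBIC))
E
```

```text
time: 13.83
eef_pos: [0.4687, -0.003, 0.0591]
tcp_rot: [0.004, 0.707, 0.707, 0.003]
force: [0.6, 0.1, -1.1]
gripper_width: 0.0334
time: 14.75
eef_pos: [0.4687, -0.0031, 0.0584]
tcp_rot: [0.004, 0.707, 0.707, 0.003]
force: [-0.1, 0.6, -0.0]
gripper_width: 0.0879
t 14.75 pos [ 0.4687 -0.0031  0.0584] yaw 89.97 F [-0.1  0.6 -0. ] w 0.0879
shift [-2.9 -3.7 -0.6] turn [ 0.0101  0.0016 -0.0004] q [-0.    0.83 -0.15  2.17  0.69  0.18 -0.79]
shift after turn [-2.9 -3.7 -0.6]
```

View pics/c8.png

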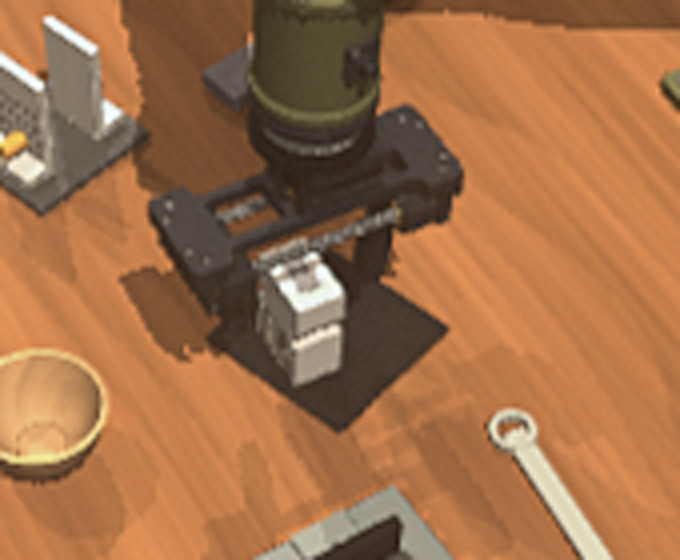

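```bash
python3 -m pendant '0 0 -10 0 0 0;0 0 -15 0 0 0;0 0 -20 0 0 0;0 0 -20 0 0 0;0 0 -20 0 0 0;0 0 -20 0 0 0;0 0 -20 0.005 0 0;0 0 -15 0.003 0 0'; python3 - <<'E'
from h import *
go(.468,-.003,.2,90)
E
```

```text
time: 15.52
eef_pos: [0.4639, -0.0029, 0.2013]
tcp_rot: [-0.002, 0.706, 0.708, -0.004]
force: [1.1, -0.4, -0.1]
gripper_width: 0.0881
t 15.5167 pos [ 0.4639 -0.0029  0.2013] yaw 90.11 F [ 1.1 -0.4 -0.1] w 0.0881
shift [-0.1  4.1  1.3] turn [-0.0087  0.0039  0.002 ] q [ 0.22  0.58 -0.49  2.06  0.46  0.62 -0.59]
shift after turn [-0.1  4.1  1.3]
```

```bash
python3 -m pendant '0 0 0 0 0 0.115;0 0 0 0 0 0.115;0 0 0 0 0 0.115;0 0 0 0 0 0.115;0 0 0 0 0 0.115;0 0 0 0 0 0.115;0 0 0 0 0 0.115;0 0 0 0 0 0.115;0 0 0 0 0 0.115;0 0 0 0 0 0.115;0 0 0 0 0 0.115;0 0 0 0 0 0.115;0 0 0 0 0 0.115;0 0 0 0 0 0.075;0 0 0 0 0 0'; python3 - <<'E'
from h import *
go(.468,-.003,.2,0); snap('wrist','w5'); snap('top','t5')
E
```

```text
time: 16.77
eef_pos: [0.4628, -0.0036, 0.2059]
tcp_rot: [0.002, 0.999, -0.039, -0.001]
force: [-1.1, 0.3, 0.2]
gripper_width: 0.0881
t 16.7667 pos [ 0.4628 -0.0036  0.2059] yaw -4.51 F [-1.1  0.3  0.2] w 0.0881
shift [ 5.1 -1.1  5.9] turn [ 0.0033  0.0028 -0.0787] q [-0.1   0.54  0.    2.08  0.    0.53 -1.75]
shift after turn [ 5.2 -0.6  5.9]
```

View pics/w5.png

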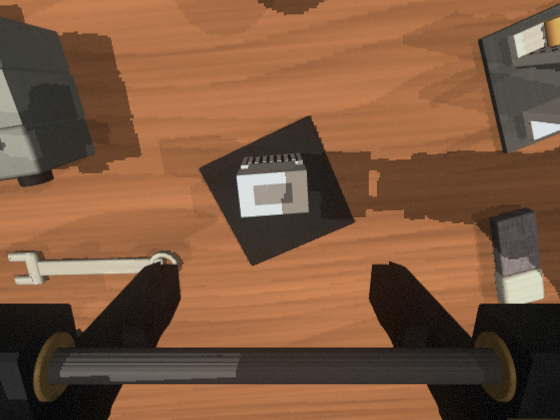

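```bash
python3 - <<'E'
from h import *
im=cv2.imread('pics/w5.png'); cv2.imwrite('pics/c9.png',cv2.resize(im[140:230,220:330],None,fx=6,fy=6,interpolation=cv2.INTER_CUBIC))
im=cv2.imread('pics/t5.png'); cv2.imwrite('pics/c10.png',im)
E
```

```text
(no output)
```

View pics/c9.png

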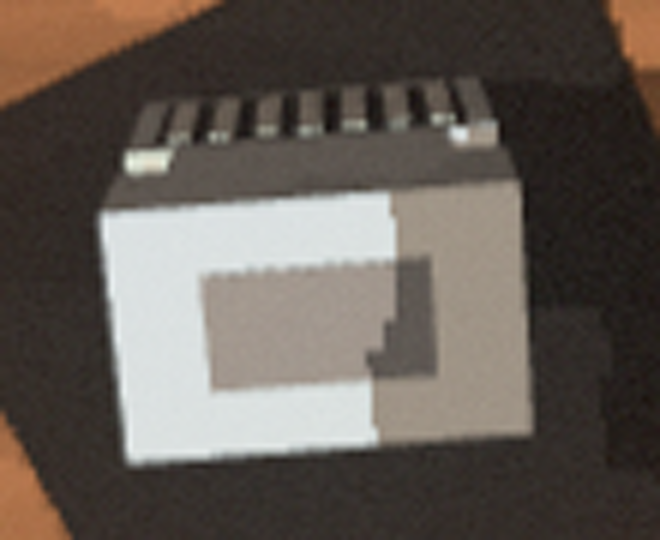

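```bash
python3 - <<'E'
from h import *
quad([(100,212),(520,182),(532,433),(128,464)],.082,'w5',6,(220,140))
E
```

```text
[ 0.4678 -0.003 ] [0.0538, 0.034, 0.0538, 0.0344] [-90.4, 179.8, 90.1, -0.3]
```

```bash
python3 -m pendant '3 0 10 0.002 0.002 -0.04;2 0 20 0.001 0.001 -0.038;0 0 20 0 0 0;0 0 20 0 0 0;0 0 10 0 0 0;0 0 0 0 0 0'; python3 - <<'E'
from h import *
go(.468,-.003,.06,0)
E
```

```text
time: 17.37
eef_pos: [0.4702, -0.0033, 0.1242]
tcp_rot: [-0.001, 1.0, 0.011, 0.003]
force: [-0.1, -0.3, -0.1]
gripper_width: 0.0879
t 17.3667 pos [ 0.4702 -0.0033  0.1242] yaw 1.27 F [-0.1 -0.3 -0.1] w 0.0879
shift [-2.6 -0.2 64.2] turn [-0.0029 -0.0062  0.0222] q [-0.07  0.7  -0.03  2.14  0.05  0.3  -1.69]
shift after turn [-2.2 -0.3 64.2]
```

```bash
python3 -m pendant '-2 0 15 -0.003 -0.006 0.01;0 0 15 0 0 0.01;0 0 15 0 0 0;0 0 8 0 0 0;0 0 0 0 0 0'; python3 - <<'E'
from h import *
go(.468,-.003,.06,0)
E
```

```text
time: 17.78
eef_pos: [0.4703, -0.003, 0.0712]
tcp_rot: [-0.001, 1.0, 0.004, 0.002]
force: [-0.2, -0.5, -0.2]
gripper_width: 0.0884
t 17.7833 pos [ 0.4703 -0.003   0.0712] yaw 0.46 F [-0.2 -0.5 -0.2] w 0.0884
shift [-2.3  0.  11.2] turn [-0.0022 -0.0038  0.0081] q [-0.08  0.81 -0.01  2.16  0.05  0.17 -1.7 ]
shift after turn [-2.3  0.  11.2]
```

```bash
python3 -m pendant '-2 0 5 -0.002 -0.004 0.008;0 0 5 0 0 0;0 0 0 0 0 0;0 0 0 0 0 0'; python3 - <<'E'
from h import *
go(.468,-.003,.06,0)
E
```

```text
time: 18.12
eef_pos: [0.4694, -0.0029, 0.0623]
tcp_rot: [-0.0, 1.0, 0.0, 0.001]
force: [-0.5, -0.7, 0.4]
gripper_width: 0.0884
t 18.1167 pos [ 0.4694 -0.0029  0.0623] yaw 0.03 F [-0.5 -0.7  0.4] w 0.0884
shift [-1.4  0.1  2.3] turn [-0.0007 -0.0023  0.0005] q [-0.09  0.82 -0.01  2.16  0.04  0.15 -1.7 ]
shift after turn [-1.4  0.1  2.3]
```

```bash
python3 -m pendant '-1 0 2 0 -0.002 0;0 0 0 0 0 0;0 0 0 0 0 0'; python3 -m pendant '0 0 0 0 0 0;0 0 0 0 0 0;0 0 0 0 0 0;0 0 0 0 0 0;0 0 0 0 0 0;0 0 0 0 0 0;0 0 0 0 0 0;0 0 0 0 0 0;0 0 0 0 0 0;0 0 0 0 0 0' 1; python3 - <<'E'
from h import *
go(.468,-.003,.06,0)
E
```

```text
time: 18.37
eef_pos: [0.4689, -0.0029, 0.0611]
tcp_rot: [-0.0, 1.0, 0.0, 0.001]
force: [1.0, -0.1, 0.1]
gripper_width: 0.0884
time: 19.2
eef_pos: [0.4692, -0.003, 0.0616]
tcp_rot: [-0.0, 1.0, 0.0, 0.001]
force: [-0.9, -0.0, 0.2]
gripper_width: 0.0542
t 19.2 pos [ 0.4692 -0.003   0.0616] yaw 0.04 F [-0.9 -0.   0.2] w 0.0542
shift [-1.2  0.   1.6] turn [-0.0008 -0.0029  0.0008] q [-0.09  0.83 -0.01  2.16  0.04  0.15 -1.7 ]
shift after turn [-1.2  0.   1.6]
```

```bash
python3 -m pendant '0 0 -6 0 0 0;0 0 -12 0 0 0;0 0 -15 0 0 0;0 0 -20 0 0 0;0 0 -20 0 0 0;0 0 -20 0 0 0;0 0 -20 0 0 0;0 0 -20 0 0 0;0 0 -15 0 0 0;0 0 0 0 0 0'; python3 - <<'E'
from h import *
go(.535,-.252,.22,19); snap('scene','s6')
im=cv2.imread('pics/s6.png'); cv2.imwrite('pics/c11.png',cv2.resize(im[80:250,185:385],None,fx=3,fy=3,interpolation=cv2.INTER_CUBIC))
E
```

```text
time: 20.03
eef_pos: [0.4655, -0.0032, 0.2174]
tcp_rot: [-0.0, 1.0, 0.001, -0.002]
force: [0.9, 0.5, -1.7]
gripper_width: 0.0537
t 20.0333 pos [ 0.4655 -0.0032  0.2174] yaw 0.07 F [ 0.9  0.5 -1.7] w 0.0537
shift [ 69.2 248.9  -3. ] turn [-0.001   0.0044 -0.3304] q [-0.07  0.52 -0.03  2.06  0.02  0.57 -1.69]
shift after turn [-15.2 257.9  -2.6]
```

View pics/c11.png

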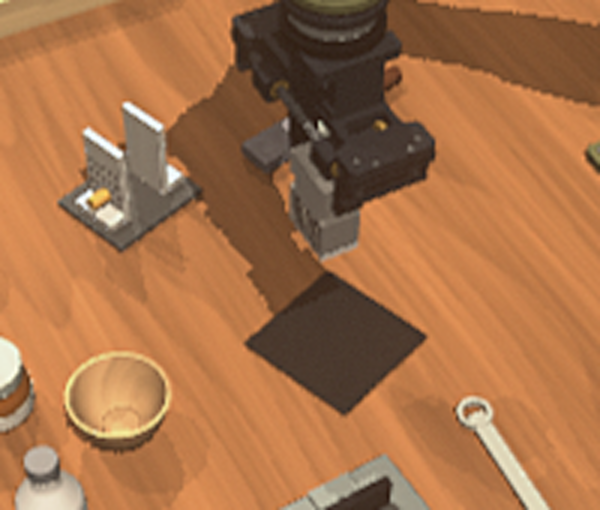

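```bash
python3 -m pendant '0 0 0 0 0.002 -0.11;0 0 0 0 0.002 -0.11;0 0 0 0 0 -0.1;0 0 0 0 0 0;0 0 0 0 0 0';python3 - <<'E'
from h import *
go(.46,-.275,.235,19)
E
```

```text
time: 20.5
eef_pos: [0.4611, -0.0033, 0.2123]
tcp_rot: [-0.001, 0.986, 0.166, -0.005]
force: [0.4, 0.3, -1.3]
gripper_width: 0.0537
t 20.5 pos [ 0.4611 -0.0033  0.2123] yaw 19.11 F [ 0.4  0.3 -1.3] w 0.0537
shift [-90.2 256.3 -22.8] turn [-0.0036  0.0093  0.0019] q [-0.01  0.53 -0.13  2.07  0.12  0.56 -1.46]
shift after turn [-89.5 256.5 -22.7]
```

```bash
python3 -m pendant '-9 25 -3 -0.002 0.004 0;-9 25 -3 -0.002 0.004 0;-9 25 -3 0 0 0;-9 25 -3 0 0 0;-9 25 -3 0 0 0;-9 25 -3 0 0 0;-9 25 -3 0 0 0;-9 25 0 0 0 0;-9 25 0 0 0 0;-9 25 0 0 0 0;0 0 0 0 0 0';python3 - <<'E'
from h import *
go(.46,-.275,.235,19)
snap('wrist','w7')
E
```

```text
time: 21.42
eef_pos: [0.4513, -0.2774, 0.2243]
tcp_rot: [-0.003, 0.988, 0.154, -0.008]
force: [-1.0, -1.3, -2.0]
gripper_width: 0.0538
t 21.4167 pos [ 0.4513 -0.2774  0.2243] yaw 17.77 F [-1.  -1.3 -2. ] w 0.0538
shift [  8.9   0.2 -10.8] turn [-0.0094  0.0139 -0.0215] q [ 0.57  0.59 -0.17  1.85  0.15  0.72 -0.94]
shift after turn [  9.1   0.5 -10.7]
```

View pics/w7.png

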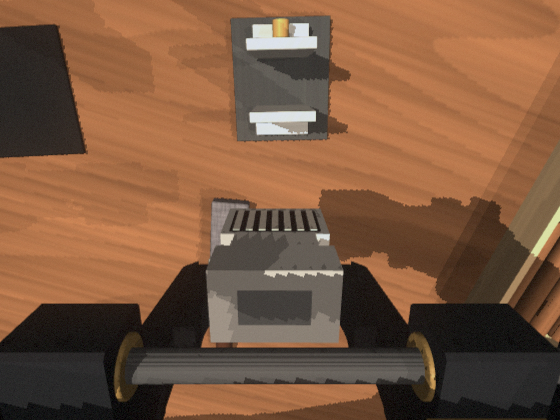

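```bash
python3 - <<'E'
from h import *
im=cv2.imread('pics/w7.png'); cv2.imwrite('pics/c12.png',cv2.resize(im[5:150,220:350],None,fx=5,fy=4,interpolation=cv2.INTER_CUBIC))
E
```

```text
(no output)
```

View pics/c12.png

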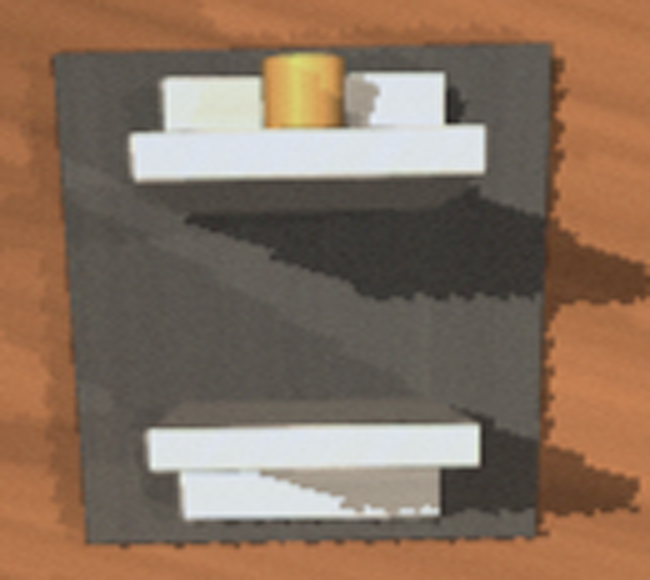

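```bash
python3 - <<'E'
from h import *
f=lambda L:[(u/5+220,v/4+5) for u,v in L]
quad(f([(129,133),(486,125),(480,465),(149,470)]),.094,'w7')
quad(f([(133,181),(486,174),(480,423),(146,430)]),.094,'w7')
quad(f([(54,55),(551,43),(538,538),(88,543)]),.008,'w7')
E
```

```text
[ 0.5352 -0.2543] [0.0495, 0.0574, 0.0494, 0.0571] [-70.9, -160.9, 108.8, 19.2]
[ 0.535  -0.2544] [0.0495, 0.0421, 0.0494, 0.0423] [-71.0, -161.2, 109.2, 18.9]
[ 0.535  -0.2547] [0.089, 0.1096, 0.0898, 0.1087] [-70.8, -160.6, 108.6, 19.0]
```

```bash
python3 -m pendant '20 0 0 -0.005 0.007 -0.011;20 0 0 -0.004 0.007 -0.01;20 0 0 0 0 0;10 0 0 0 0 0;0 0 0 0 0 0';python3 - <<'E'
from h import *
go(.5362,-.2539,.2,19.05)
E
```

```text
time: 21.88
eef_pos: [0.5168, -0.247, 0.2195]
tcp_rot: [-0.005, 0.987, 0.162, -0.004]
force: [-0.2, 0.2, -0.0]
gripper_width: 0.0533
t 21.8833 pos [ 0.5168 -0.247   0.2195] yaw 18.64 F [-0.2  0.2 -0. ] w 0.0533
shift [16.2 13.  19.3] turn [-0.0115  0.0056 -0.0072] q [ 0.47  0.65 -0.17  1.74  0.14  0.78 -1.01]
shift after turn [16.  12.9 19.5]
```

```bash
python3 -m pendant '8 7 6 -0.006 0.003 -0.004;8 6 6 -0.006 0.003 -0.003;0 0 0 0 0 0;0 0 0 0 0 0';python3 - <<'E'
from h import *
go(.5362,-.2539,.18,19.05)
E
```

```text
time: 22.22
eef_pos: [0.5353, -0.2533, 0.2046]
tcp_rot: [-0.0, 0.986, 0.166, -0.002]
force: [0.3, -0.4, -2.2]
gripper_width: 0.0537
t 22.2167 pos [ 0.5353 -0.2533  0.2046] yaw 19.09 F [ 0.3 -0.4 -2.2] w 0.0537
shift [ 0.8  0.9 24.6] turn [-0.001   0.0034  0.0006] q [ 0.46  0.69 -0.16  1.7   0.15  0.77 -1.01]
shift after turn [ 0.7  0.9 24.6]
```

```bash
python3 -m pendant '0.7 0.8 8 -0.001 0.003 0;0 0 8 0 0 0;0 0 8 0 0 0;0 0 8 0 0 0;0 0 0 0 0 0;0 0 0 0 0 0';python3 - <<'E'
from h import *
go(.5362,-.2539,.16,19.05)
E
```

```text
time: 22.72
eef_pos: [0.533, -0.2556, 0.1682]
tcp_rot: [-0.0, 0.986, 0.164, -0.002]
force: [0.0, -0.0, -1.4]
gripper_width: 0.0538
t 22.7167 pos [ 0.533  -0.2556  0.1682] yaw 18.86 F [ 0.  -0.  -1.4] w 0.0538
shift [ 3.7 -0.5  8.2] turn [-0.0013  0.0041 -0.0032] q [ 0.46  0.74 -0.15  1.74  0.16  0.69 -1.03]
shift after turn [ 3.6 -0.5  8.2]
```

```bash
python3 -m pendant '3.7 -0.5 0 -0.001 0.004 -0.003;0 0 0 0 0 0;0 0 0 0 0 0';python3 - <<'E'
from h import *
go(.5362,-.2539,.155,19.05); snap('wrist','w8'); snap('scene','s8')
a=cv2.imread('pics/w8.png'); b=cv2.imread('pics/s8.png')
cv2.imwrite('pics/c13.png',cv2.resize(b[60:190,150:300],None,fx=5,fy=4,interpolation=cv2.INTER_CUBIC))
E
```

```text
time: 22.97
eef_pos: [0.5366, -0.2538, 0.1682]
tcp_rot: [-0.0, 0.986, 0.165, 0.0]
force: [0.4, -0.4, -1.4]
gripper_width: 0.0536
t 22.9667 pos [ 0.5366 -0.2538  0.1682] yaw 19.05 F [ 0.4 -0.4 -1.4] w 0.0536
shift [-0.4 -0.1 13.2] turn [-0.0002 -0.0003 -0.0001] q [ 0.45  0.74 -0.15  1.73  0.16  0.68 -1.03]
shift after turn [-0.4 -0.1 13.2]
```

View pics/c13.png

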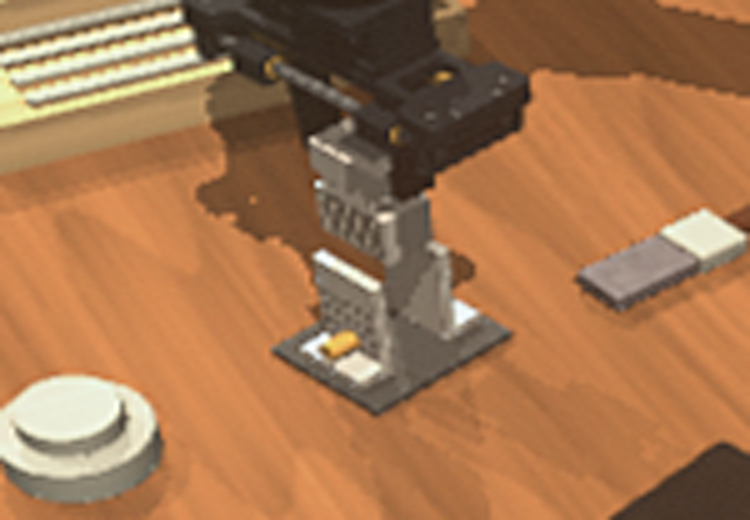

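View pics/w8.png

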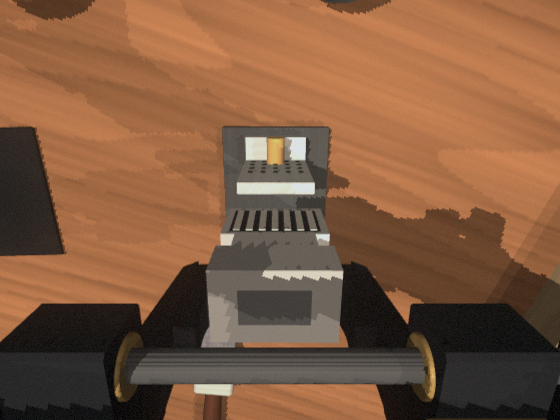

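```bash
python3 - <<'E'
from h import *
im=cv2.imread('pics/w8.png'); cv2.imwrite('pics/c14.png',cv2.resize(im[235:355,195:355],None,fx=5,fy=5,interpolation=cv2.INTER_CUBIC))
E
```

```text
(no output)
```

View pics/c14.png

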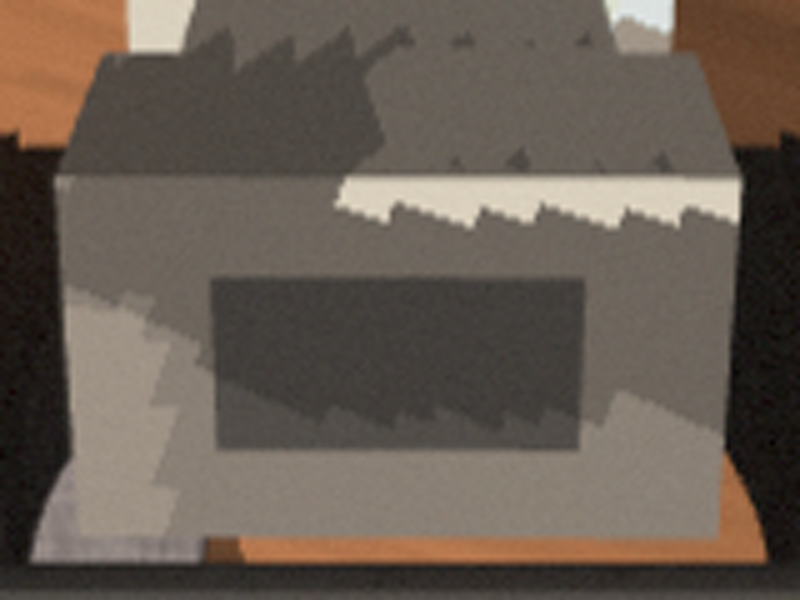

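```bash
python3 - <<'E'
from h import *
quad([(55,176),(742,176),(720,537),(77,537)],.1886,'w8',5,(195,235))
E
python3 -m pendant '0 0 6 0 0 0;0 0 6 0 0 0;0 0 0 0 0 0';python3 - <<'E'
from h import *
go(.5362,-.2539,.14,19.05)
E
```

```text
[ 0.5357 -0.2534] [0.0537, 0.034, 0.0542, 0.034] [-71.0, -160.6, 109.0, 18.6]
time: 23.32
eef_pos: [0.5373, -0.2539, 0.1562]
tcp_rot: [0.0, 0.986, 0.166, 0.001]
force: [-0.2, -0.3, -1.5]
gripper_width: 0.0533
t 23.3167 pos [ 0.5373 -0.2539  0.1562] yaw 19.05 F [-0.2 -0.3 -1.5] w 0.0533
shift [-1.1 -0.4 16.2] turn [ 0.0013 -0.0023  0.    ] q [ 0.45  0.75 -0.15  1.74  0.17  0.66 -1.03]
shift after turn [-1.1 -0.4 16.2]
```

```bash
python3 -m pendant '-1 0 6 0.001 -0.002 0;0 0 6 0 0 0;0 0 0 0 0 0';python3 - <<'E'
from h import *
go(.536,-.2543,.13,19.05)
E
```

```text
time: 23.57
eef_pos: [0.5361, -0.2542, 0.1425]
tcp_rot: [-0.0, 0.986, 0.165, -0.0]
force: [-0.2, -0.2, -1.7]
gripper_width: 0.0538
t 23.5667 pos [ 0.5361 -0.2542  0.1425] yaw 19.05 F [-0.2 -0.2 -1.7] w 0.0538
shift [-0.1  0.  12.5] turn [-0.0002  0.0005  0.    ] q [ 0.45  0.77 -0.14  1.75  0.17  0.63 -1.03]
shift after turn [-0.1  0.  12.5]
```

```bash
python3 -m pendant '0 0 7 0 0 0;0 0 7 0 0 0;0 0 0 0 0 0';python3 - <<'E'
from h import *
go(.536,-.2543,.1,19.05)
E
```

```text
time: 23.82
eef_pos: [0.5359, -0.2542, 0.1266]
tcp_rot: [-0.0, 0.986, 0.165, -0.001]
force: [0.0, 0.8, -1.7]
gripper_width: 0.0537
t 23.8167 pos [ 0.5359 -0.2542  0.1266] yaw 19.05 F [ 0.   0.8 -1.7] w 0.0537
shift [ 0.1  0.1 26.6] turn [-0.0006  0.0009 -0.    ] q [ 0.44  0.8  -0.14  1.76  0.18  0.6  -1.04]
shift after turn [ 0.1  0.1 26.6]
```

```bash
python3 -m pendant '0 0 8 0 0.001 0;0 0 8 0 0 0;0 0 8 0 0 0;0 0 0 0 0 0';python3 - <<'E'
from h import *
go(.536,-.2543,.08,19.05)
E
```

```text
time: 24.15
eef_pos: [0.5358, -0.2542, 0.0998]
tcp_rot: [-0.0, 0.986, 0.165, -0.0]
force: [0.1, -0.7, -0.8]
gripper_width: 0.0538
t 24.15 pos [ 0.5358 -0.2542  0.0998] yaw 19.05 F [ 0.1 -0.7 -0.8] w 0.0538
shift [ 0.1  0.2 19.8] turn [-0.0008 -0.     -0.    ] q [ 0.44  0.84 -0.13  1.77  0.19  0.54 -1.05]
shift after turn [ 0.1  0.2 19.8]
```

```bash
python3 -m pendant '0 0 7 -0.001 0 0;0 0 7 0 0 0;0 0 6 0 0 0;0 0 3 0 0 0;0 0 0 0 0 0';python3 - <<'E'
from h import *
go(.536,-.2543,.0656,19.05)
E
```

```text
time: 24.57
eef_pos: [0.5358, -0.2541, 0.0736]
tcp_rot: [-0.0, 0.986, 0.166, -0.0]
force: [0.5, -0.4, -1.1]
gripper_width: 0.0533
t 24.5667 pos [ 0.5358 -0.2541  0.0736] yaw 19.06 F [ 0.5 -0.4 -1.1] w 0.0533
shift [0.1 0.3 8. ] turn [-0.0001  0.0004  0.0001] q [ 0.43  0.88 -0.12  1.78  0.2   0.49 -1.05]
shift after turn [0.1 0.3 8. ]
```

```bash
python3 -m pendant '0 0 2.5 0 0 0;0 0 2 0 0 0;0 0 0 0 0 0'; python3 -m pendant '0 0 1 0 0 0;0 0 0 0 0 0'; python3 -m pendant '0 0 1 0 0 0;0 0 0 0 0 0'
```

```text
time: 24.82
eef_pos: [0.536, -0.2541, 0.0688]
tcp_rot: [0.0, 0.986, 0.166, -0.0]
force: [1.2, -0.8, -0.5]
gripper_width: 0.0538
time: 24.98
eef_pos: [0.5363, -0.2542, 0.068]
tcp_rot: [0.0, 0.986, 0.166, 0.0]
force: [-0.1, -0.4, -1.2]
gripper_width: 0.0539
time: 25.15
eef_pos: [0.5365, -0.2544, 0.0673]
tcp_rot: [0.0, 0.986, 0.166, 0.001]
force: [0.5, -0.4, -1.8]
gripper_width: 0.0535
```

```bash
python3 -m pendant '0 0 1 0 0 0;0 0 0 0 0 0'; python3 -m pendant '0 0 1 0 0 0;0 0 0 0 0 0';python3 -m pendant '0 0 1 0 0 0;0 0 0 0 0 0'
```

```text
time: 25.32
eef_pos: [0.5367, -0.2544, 0.0664]
tcp_rot: [0.001, 0.986, 0.165, 0.001]
force: [-0.7, -0.6, -2.2]
gripper_width: 0.0538
time: 25.48
eef_pos: [0.537, -0.2545, 0.0658]
tcp_rot: [0.001, 0.986, 0.165, 0.001]
force: [0.1, -0.3, -1.1]
gripper_width: 0.0538
time: 25.65
eef_pos: [0.5372, -0.2546, 0.066]
tcp_rot: [0.001, 0.986, 0.165, 0.001]
force: [-0.3, 0.9, -1.0]
gripper_width: 0.0538
```

```bash
python3 -m pendant '0 0 0.5 0 0 0;0 0 0 0 0 0';python3 -m pendant '0 0 0 0 0 0;0 0 0 0 0 0;0 0 0 0 0 0;0 0 0 0 0 0;0 0 0 0 0 0;0 0 0 0 0 0;0 0 0 0 0 0;0 0 0 0 0 0;0 0 0 0 0 0;0 0 0 0 0 0;0 0 0 0 0 0;0 0 0 0 0 0' -1; python3 - <<'E'
from h import *
go(.536,-.2543,.2,19.05)
E
```

```text
time: 25.82
eef_pos: [0.5374, -0.2547, 0.0657]
tcp_rot: [0.001, 0.986, 0.165, 0.002]
force: [-0.5, 0.3, -0.7]
gripper_width: 0.0539
time: 26.82
eef_pos: [0.5378, -0.2549, 0.0653]
tcp_rot: [0.001, 0.986, 0.165, 0.002]
force: [0.6, -0.4, 0.1]
gripper_width: 0.0882
t 26.8167 pos [ 0.5378 -0.2549  0.0653] yaw 19.04 F [ 0.6 -0.4  0.1] w 0.0882
shift [  -1.1   -0.7 -134.7] turn [ 0.0033 -0.0034 -0.0001] q [ 0.43  0.89 -0.11  1.79  0.2   0.47 -1.06]
shift after turn [  -1.5   -1.2 -134.7]
```

```bash
python3 -m pendant '-1 0 -8 0.003 -0.003 0;0 0 -10 0 0 0;0 0 -15 0 0 0;0 0 -20 0 0 0;0 0 -20 0 0 0;0 0 -20 0 0 0;0 0 -20 0 0 0;0 0 -20 0 0 0;0 0 -10 0 0 0;-25 0 -10 0 0 0;-25 0 0 0 0 0;-25 0 0 0 0 0;0 0 0 0 0 0;0 0 0 0 0 0'; python3 - <<'E'
from h import *
go(.536,-.2543,.2,19.05); snap('wrist','w9'); snap('scene','s9'); snap('top','t9')
b=cv2.imread('pics/s9.png'); cv2.imwrite('pics/c15.png',cv2.resize(b[90:180,170:290],None,fx=6,fy=6,interpolation=cv2.INTER_CUBIC))
E
```

```text
time: 27.98
eef_pos: [0.4652, -0.2803, 0.2392]
tcp_rot: [0.003, 0.986, 0.167, 0.005]
force: [-0.0, -0.7, 1.0]
gripper_width: 0.0881
t 27.9833 pos [ 0.4652 -0.2803  0.2392] yaw 19.17 F [-0.  -0.7  1. ] w 0.0881
shift [75.  -1.6 39.9] turn [ 0.0083 -0.0094  0.0021] q [ 0.57  0.58 -0.18  1.83  0.15  0.74 -0.93]
shift after turn [75.4 -1.5 39.2]
```

View pics/w9.png

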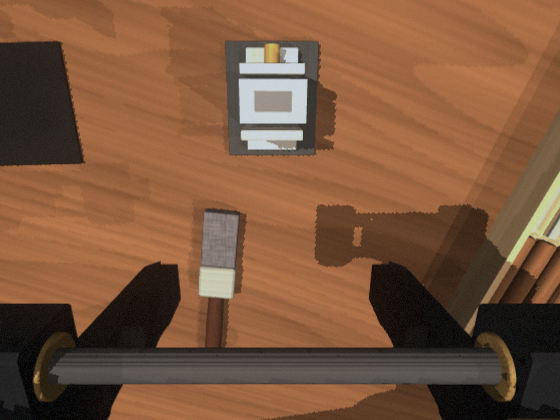

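View pics/c15.png

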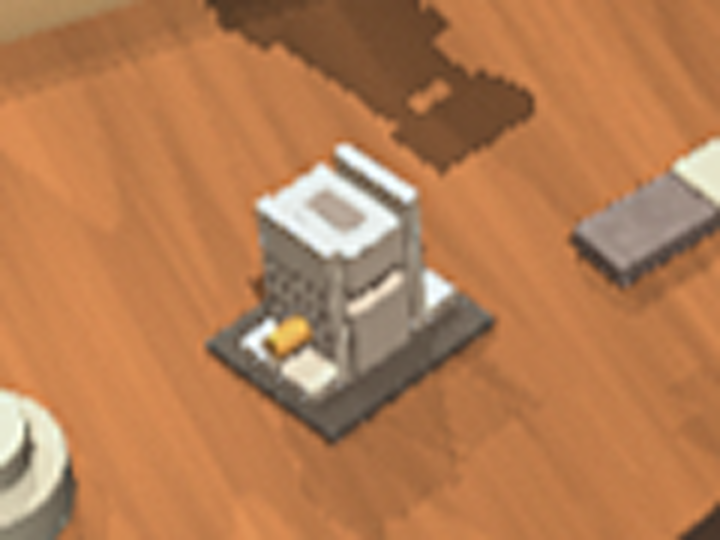

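View pics/s9.png

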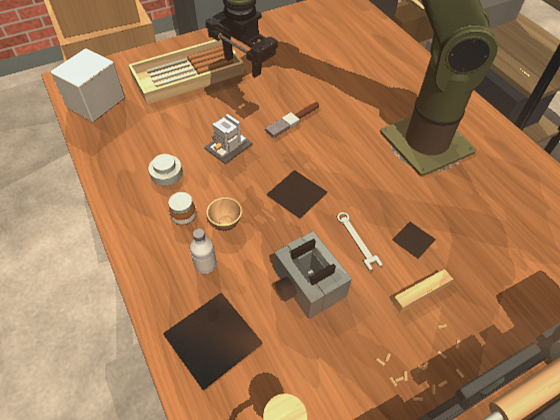

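```bash
python3 - <<'E'
from h import *
quad([(239.5,80),(306.5,79),(305.5,122),(240.5,123)],.086,'w9')
for i in range(1): print(state()['qvel'].round(3))
E
python3 -m pendant '0 0 0 0 0 0;0 0 0 0 0 0;0 0 0 0 0 0'; python3 -c "
from plant import *
print(job_done())"
```

```text
[ 0.5363 -0.2548] [0.0526, 0.0329, 0.0529, 0.0329] [-70.0, -160.7, 110.0, 18.8]
[-0.01   0.013 -0.007 -0.005 -0.001 -0.005  0.001]
time: 28.38
eef_pos: [0.4687, -0.2782, 0.2381]
tcp_rot: [0.003, 0.986, 0.169, 0.006]
force: [-0.1, -0.4, 0.0]
gripper_width: 0.0884
the job is handed in; nothing more can be done
None
```

I handed the job in at about 28 s of the 66 s allowed. The cartridge is standing in the blow-off stand, let go, and the arm is clear of it.

I pressed the cartridge down to its stop, and the force reading reached about 27 N. It sprang up, I drew it out by its broad faces and stood it on the middle-sized mat. There I let go, took it again by its narrow ends and lowered it into the stand in small steps.

**Last checks:**
- **Position:** in the last wrist picture the cartridge's centre is about 1.5 mm from the middle of the stand. Its pleated faces are within about 1° of the plates.
- **Upright:** it looks upright on the stand's floor in both the scene and wrist pictures. I judged this by eye and did not measure the tilt.
- **Bystanders:** in the scene picture they look as they did at the start. I did not measure their positions.

**What went less well:**
- **Touching the unit:** on the way down to the grip at the unit, the open fingertips lightly touched its top, reading about 8 N.
- **Setting down on the mat:** the cartridge met the mat with a brief spike of about 50 N in the force reading. That is below the 120 N wrist limit, and it was on the mat, so the 60 N limit on the cartridge against the unit does not apply.
- **Camera disagreement:** the first estimates of the stand's position from the fixed cameras differed by 5 to 7 mm in y. I used the close wrist picture instead.

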